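Sweep the rejected substrates into the bay and slide its gate shut

ROBOT

A 6-joint arm with a two-finger parallel gripper is mounted at the origin on the work surface. World frame = base frame: x ahead of the robot, y to its left, z up, the work surface at z = 0. Lengths are in m, angles in rad, forces in N, time in s.
With the tool pointing down it reaches from about 0.3 to 0.775 m from the base axis. Payload 14.6 kg.
Tool frame: the origin (TCP) lies at the very end of the fingers, on their centre line; the grasp point (between the pads) lies grip_depth behind it (grip_depth is the distance from the TCP to the grasp point, in m); y points along the fingers, z is the direction in which the jaws open and shut, and the axes are right-handed (so a half turn about y gives the same grasp; the last joint's range is limited). The gripper opens to 94 mm and grips with 3 to 60 N. Pads are 16 mm wide; open, the fingers measure 119 mm over their backs; the gripper's body (75 mm by 177 mm) begins 78 mm behind the grasp point.
Start: joints at [-1.184, 0.3, 1.521, -0, 1.321, -0.067], TCP at [0.241, -0.494, 0.205] pointing down, gripper open.
Joint ranges: [-3.03, 3.03], [-0.79, 2.21], [0.23, 2.52], [-1.04, 4.18], [0, 3.07], [-2.55, 2.55]. Speed limits (rad/s): [2.22, 2.22, 2.57, 3.14, 3.14, 3.14].

INTERFACE

Orientations are given as a 3x3 rotation matrix whose columns are the frame's x, y, z axes.
In Python, from bench import * gives the robot as it stands.
- The arm moves only by the shell command python3 -m jog 'ROWS' [FORCE]. ROWS is JSON, a list that holds one entry, the list of rows, each a list of 7 numbers: the shift along the tool's x, y, z in units of 50 mm (1.0 is 50 mm), then the turn, a rotation vector about the tool's x, y, z in units of 10 degrees (1.0 is 10 degrees), then the gripper command: -1 is shut, 1 is fully open, values between are in proportion. A call has exactly 10 rows; each row shifts and turns the commanded pose from where the row before left it, along the tool's axes as they then stand; what a row does not reach is not made up. A row lasts 1/8 s, in which the tool goes at most 62.5 mm and 10.7 degrees, less where a joint would pass 70% of its speed; a pose out of reach is approached as far as the arm can. A call is refused whole if a number of a shift passes 1 or a number of a turn 1, either way. A call with a gripper value outside its range is refused whole. The fingers move at their own pace and stop on an object; FORCE is the grip in N (left out, the last holds). Time passes only in rows, so rows that do not move let the fingers close, or fill a call up. It gives the time, the measured TCP pose, the force and the opening at its end, in the units of the state.
- read_state(): the state, without advancing time (a new reading comes with each control period).
- capture(name): name is "side" or "top" or "wrist"; returns the picture (384x512x3 uint8, red, green, blue); there is no depth.
- calibration(name): a dict with "intrinsics" (3x3 intrinsics, pixels), "xyz" and "orientation" of the camera in the world; the wrist camera has in their place "mount" (4x4, takes a point from camera to tool coordinates, whose origin is the TCP and whose axes are the tool frame's). Camera axes: x right, y down, z forward; pixel columns grow to the right and rows downward; lengths in m; the calibration is good to about 2 mm. The wrist camera is an equidistant fisheye: a pixel r from the principal point sees the ray r / f radians off the axis. A picture is of the moment at which its call begins: read the wrist's pose just before it. calibration takes no time and is no camera call.
- finish_job(): hands the job in, once; it reports no verdict.
Trained networks look in the newest picture that a camera, given by its name, has taken for a name from the list of things; names that differ only in an ending like _2 or _b are one class to them, and where a whole thing is asked for, a point or a joint stands for the part that bears it (a point fixed in the world has none). Each returns a list of dicts, best first, with "score" (0 to 1); they miss things now and then, are a little off and sometimes report something else, mostly with a low value. They report only what shows in the picture. A call takes as long as a camera call. They do not tell look-alikes from the thing itself.
- find_in(camera, label): "bbox" ([left, top, width, height] in pixels, round what is visible of it).
- place_of(camera, label): "at" ([row, column] in pixels: a listed point, or the origin of a listed thing).
The state is a dict: "t": time; "joint_positions": joint angles; "joint_vel": joint speeds; "tau": joint torques, N m; "ee_pos": TCP position; "tool_rot": TCP orientation; "ft_force": force on the tool from outside, world axes, zero at the start; "ft_torque": the same for the moment, N m; "gripper_width": finger opening in m.
Only numpy, scipy, OpenCV 4.12 (cv2) and the standard library are available. Lean on these libraries where they do the work, as an engineer would, in place of code of your own. Each camera call takes 0.05 s, during which the arm holds its last target.

TASK

Sweep the three green ceramic substrates over the table top with the fingertips, without picking them up, until all three lie wholly inside the grey reject bay; then push the sliding stage along its brass track as far as it goes, so that its gate closes the mouth of the bay behind them. Leave the pressure port, the reference cylinder and everything else on the table standing where they are.

Things in the scene. Friction and masses are not known exactly. Their poses are not given: they have to be found in the camera images.
- bay: reject bay, fixed: a low grey pen of three walls (5 mm thick, 25 mm high) on the bare table. Origin: middle of its mouth, on the table; +x points in through the mouth (roughly away from the robot), +y to the robot's left, z up. Inside: x 0 to 75 mm, y -90 to +90 mm. Right of it (y -102 to -358, x 5 to 39 mm) lies the fixed brass slide track, 12 mm high
- gate (a joint): travel (m) of the sliding stage along the brass track, towards the bay's +y: 0 to 0.02 at the start, mouth open; 0.20 at its end stop, mouth closed. Stiff (1.5 N friction, no spring); stays where it is left
- stage_end (a point): centre of the flat end face of the aluminium sliding stage that looks along the bay's -y, 24 mm above the table: the face to push on; moves with the stage. The block is 46 mm along the bay's x, 40 mm along y, from 13 to 35 mm above the table; on its middle a post with a black top, 18 mm in diameter, up to 62 mm
- gate_tip (a point): free end of the stage's gate blade, at its top edge, 26 mm above the table. The blade is an upright aluminium plate 188 mm long that runs from here along the bay's -y to the stage, 4 mm thick, its middle 4 mm in front of the bay's mouth line, from 2 to 26 mm above the table
- substrate0: loose green ceramic sensor substrate, a flat square plate 26 x 26 x 5 mm, 14 g, lying on the table in any yaw, in one row in front of the bay's mouth with the pressure port and the reference cylinder; origin at the centre of its underside, z up. The three are alike
- substrate1: loose green ceramic sensor substrate, a flat square plate 26 x 26 x 5 mm, 14 g, lying on the table in any yaw, in one row in front of the bay's mouth with the pressure port and the reference cylinder; origin at the centre of its underside, z up. The three are alike
- substrate2: loose green ceramic sensor substrate, a flat square plate 26 x 26 x 5 mm, 14 g, lying on the table in any yaw, in one row in front of the bay's mouth with the pressure port and the reference cylinder; origin at the centre of its underside, z up. The three are alike
- pressure_port: machined steel pressure port, a 27 mm round flange 12 mm high with a threaded stem, 36 mm tall; origin at the centre of its underside. Bystander, loose: leave it where it stands
- ref_cylinder: polished aluminium reference cylinder, standing, 25 mm in diameter, 40 mm tall; origin at the centre of its underside. Bystander, loose: leave it where it stands
- pin_holder: black plastic gauge pin holder 50 x 90 x 24 mm with upright steel pins, 46 mm tall in all; origin at the centre of its underside. Bystander, loose: leave it where it stands
- ring_gauge: steel ring gauge, 52 mm outside diameter, 28 mm bore, 14 mm high; origin at the centre of its underside. Bystander, loose: leave it where it stands
- solvent_bottle: clear plastic bottle, 52 mm in diameter, 120 mm tall; origin at the centre of its underside. Bystander, loose: leave it where it stands
- loupe: black loupe, 44 mm in diameter, 32 mm tall; origin at the centre of its underside. Bystander, loose: leave it where it stands
Things that resemble listed ones, but are neither listed nor needed, are in the scene too. Leave any orange look-alike of the substrate2 alone.

How it is judged:
By the outcome, as a careful person would: the job done as asked, in the order asked, and still so for the second after the job is handed in, with the robot touching nothing.
It also fails if it takes over 72 s, if anything falls off the work surface, if the arm or the gripper's body presses on something with over 40 N, if the wrist force passes 120 N, or if a joint passes its speed limit or range.

## Working session

There is one attempt and no reset: what is moved stays moved. The work goes in short steps, Python scripts to look and compute and a shell command to move; the robot and the scene stay as the last step left them, time stands still between calls to the robot, and variables do not carry over. Pictures are saved under pics/ and viewed, and the job is handed in when it is done.

```bash
ls; mkdir -p pics; python3 - <<'E'
from bench import *
import cv2
s=read_state(); print(s)
for n in ["top","side","wrist"]:
    im=capture(n); cv2.imwrite(f"pics/{n}0.png",im[:,:,::-1])
    print(n,calibration(n))
E
```

```text
pics
{'t': 0.0, 'joint_positions': array([-1.18359900e+00,  3.00503220e-01,  1.52158225e+00,  1.97370304e-06,
        1.32070488e+00, -6.65921648e-02]), 'joint_vel': array([ 5.51788819e-04,  2.35026436e-04,  6.50752195e-04, -1.09715395e-03,
        3.31759496e-04,  9.84701051e-05]), 'tau': array([-3.34359411e-04, -5.31805050e+01, -3.52737665e+01,  7.08302949e-02,
        2.43679667e-02, -9.89232581e-05]), 'ee_pos': array([ 0.24100729, -0.49408859,  0.20486822]), 'tool_rot': array([[-8.98792577e-01, -4.50474102e-04,  4.38373927e-01],
       [-4.38374151e-01,  1.10975667e-03, -8.98791896e-01],
       [-8.16059184e-05, -9.99999283e-01, -1.19491726e-03]]), 'ft_force': array([ 0.38993052,  0.81636491, -0.55367036]), 'ft_torque': array([-0.01912215,  0.00314214, -0.00531422]), 'gripper_width': 0.09380395462685014}
top {'intrinsics': array([[454.95712804,   0.        , 246.70528809],
       [  0.        , 454.95712804, 191.24018496],
       [  0.        ,   0.        ,   1.        ]]), 'xyz': array([0.3082724 , 0.03249617, 1.07665612]), 'orientation': array([[ 1.73530297e-02, -9.80273968e-0
[... 357 characters left out ...]
.87078934]), 'orientation': array([[-0.72958555, -0.50158202,  0.46488752],
       [-0.68385156,  0.5422329 , -0.48819107],
       [-0.00720945, -0.67409121, -0.73861293]])}
wrist {'intrinsics': array([[297.31863964,   0.        , 251.43422855],
       [  0.        , 297.31863964, 195.48506729],
       [  0.        ,   0.        ,   1.        ]]), 'mount': array([[-8.78222255e-04,  9.69056701e-01,  2.46836665e-01,
        -7.11958261e-02],
       [ 1.98397148e-04, -2.46836586e-01,  9.69057099e-01,
        -1.80185898e-01],
       [ 9.99999595e-01,  9.00019200e-04,  2.45192972e-05,
         4.13643702e-04],
       [ 0.00000000e+00,  0.00000000e+00,  0.00000000e+00,
         1.00000000e+00]])}
```

View pics/top0.png

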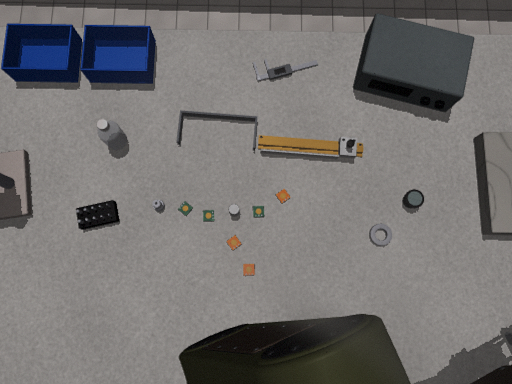

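View pics/side0.png

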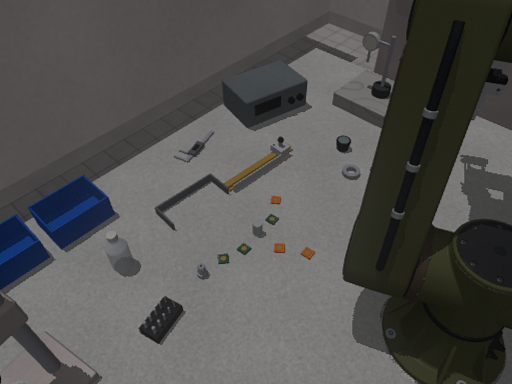

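View pics/wrist0.png

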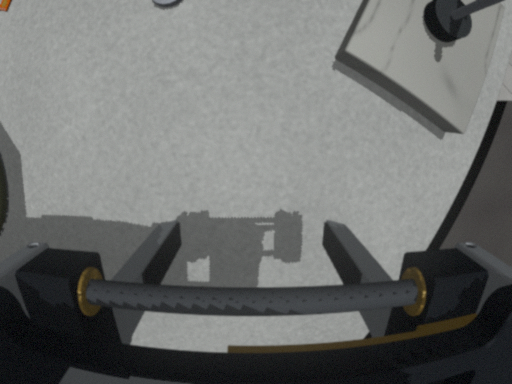

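The top view shows the bay at px (180–257, 112–150), the stage at (347,146), green substrates near (185,208), (208,215) and (258,211), the port at (158,204), the cylinder at (234,210), and orange look-alikes at (283,196), (234,242) and (249,269). Next I'll measure them.

```bash
cat > h.py <<'E'
from bench import *
import numpy as np, cv2
def px2w(cam,row,col,z):
    c=calibration(cam);K=c["intrinsics"]
    d=c["orientation"]@np.array([(col-K[0,2])/K[0,0],(row-K[1,2])/K[1,1],1.])
    return c["xyz"]+d*(z-c["xyz"][2])/d[2]
def w2px(cam,p):
    c=calibration(cam);K=c["intrinsics"]
    q=K@(c["orientation"].T@(np.asarray(p)-c["xyz"]));return q[:2]/q[2]
def wristpx2w(s,row,col,z):
    c=calibration("wrist");K=c["intrinsics"];M=c["mount"]
    u=np.array([col-K[0,2],row-K[1,2]]);r=np.hypot(*u);th=r/K[0,0]
    d=np.array([*(np.sin(th)*u/max(r,1e-9)),np.cos(th)])
    R=s["tool_rot"];o=s["ee_pos"]+R@M[:3,3];d=R@M[:3,:3]@d
    return o+d*(z-o[2])/d[2]
E
python3 - <<'E'
from h import *
Z=dict(bay=0,stage_end=.024,gate_tip=.026,substrate0=0,pressure_port=0,ref_cylinder=0,pin_holder=0,ring_gauge=0,solvent_bottle=0,loupe=0)
for cam in ["top","side"]:
    im=capture(cam)
    for l,z in Z.items():
        for d in place_of(cam,l):
            if d["score"]>.2: print(cam,l,round(d["score"],2),np.round(d["at"],1),np.round(px2w(cam,*d["at"],z)[:2],4))
im=capture("top")
cv2.imwrite("pics/topz.png",cv2.resize(im[90:285,140:380],None,fx=3.3,fy=3.05,interpolation=cv2.INTER_CUBIC)[:,:,::-1])
E
```

```text
top stage_end 0.78 [148.8 357.1] [ 0.6284 -0.2284]
top gate_tip 0.58 [199.5 409.9] [ 0.5062 -0.3481]
top substrate0 0.68 [198.4 283.9] [ 0.5085 -0.0544]
top substrate0 0.66 [209.2 183.9] [0.478 0.185]
top substrate0 0.65 [210.5 257.9] [0.4779 0.0078]
top substrate0 0.62 [213.2 207.7] [0.4693 0.1277]
top substrate0 0.53 [242.9 236.8] [0.3997 0.0566]
top substrate0 0.49 [268.6 250. ] [0.3405 0.0245]
top pressure_port 0.61 [201.4 157.8] [0.4958 0.2485]
top ref_cylinder 0.54 [210.3 235.7] [0.4775 0.0609]
top pin_holder 0.7 [150.1 260. ] [0.6282 0.0045]
top pin_holder 0.6 [212.5  98.3] [0.4664 0.3892]
top ring_gauge 0.69 [235.  377.8] [ 0.4242 -0.2769]
top solvent_bottle 0.79 [139.5 115.9] [0.6491 0.3607]
side stage_end 0.89 [144.2 288.8] [ 0.6211 -0.2331]
side gate_tip 0.64 [183.1 234.4] [ 0.6238 -0.002 ]
side substrate0 0.59 [249.6 278.5] [0.3971 0.0703]
side substrate0 0.57 [250.3 307.3] [0.3431 0.0232]
side substrate0 0.54 [219.1 273. ] [0.4727 0.0058]
side substrate0 0.52 [249.9 241.7] [0.4638 0.1334]
side substrate0 0.49 [259.9 220.1] [0.4817 0.1908]
side substrate0 0.44 [197.1 270.1] [ 0.5312 -0.0481]
side pressure_port 0.59 [272.1 203.2] [0.486  0.2425]
side ref_cylinder 0.5 [230.5 256.6] [0.4784 0.0633]
side pin_holder 0.9 [320.3 161.7] [0.4606 0.3882]
side pin_holder 0.59 [265.7 127.5] [0.6343 0.3555]
side ring_gauge 0.64 [172.1 351.1] [ 0.4235 -0.2833]
side solvent_bottle 0.85 [264.8 125.1] [0.6408 0.3579]
side solvent_bottle 0.42 [149.9 346.3] [ 0.4907 -0.355 ]
side loupe 0.77 [146.4 341.9] [ 0.5103 -0.3594]
```

View pics/topz.png

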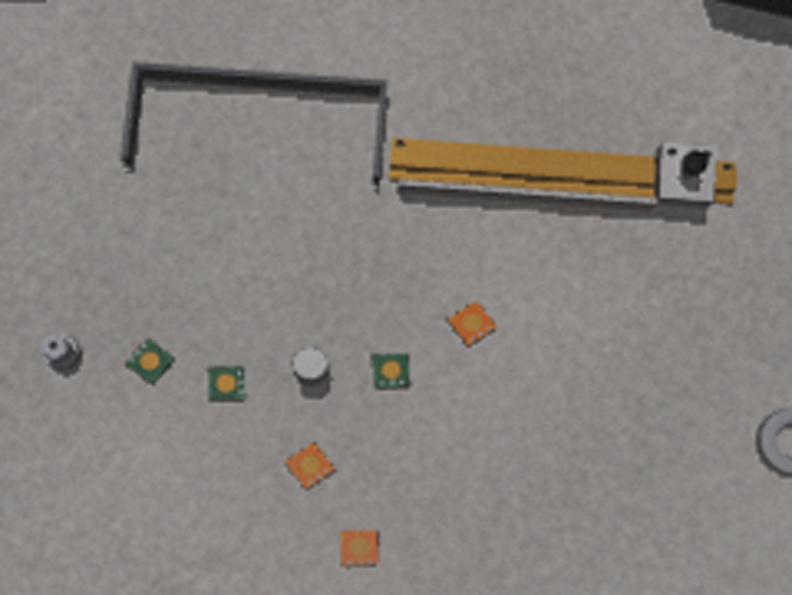

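```bash
cat > m.py <<'E'
from h import *
from scipy.optimize import least_squares
from scipy.ndimage import label
im=capture("top")
print({c:im[r,cc] for c,r,cc in [("g",209,180),("y",212,258),("o",270,245)]})
hsv=cv2.cvtColor(im,cv2.COLOR_RGB2HSV)
g=((hsv[...,0]>40)&(hsv[...,0]<95)&(hsv[...,1]>70)&(hsv[...,2]>25)).astype(np.uint8)
g[300:]=0
g2=cv2.morphologyEx(g,cv2.MORPH_CLOSE,np.ones((7,7)))
cs,_=cv2.findContours(g2,cv2.RETR_EXTERNAL,cv2.CHAIN_APPROX_NONE)
for c in cs:
    if cv2.contourArea(c)>30:
        m=cv2.moments(c);cx,cy=m["m10"]/m["m00"],m["m01"]/m["m00"]
        wp=np.array([px2w("top",p[0][1],p[0][0],.005)[:2] for p in c],np.float32)
        print("green",np.round((cx,cy),1),np.round(px2w("top",cy,cx,.005)[:2],4),[np.round(v,3) for v in cv2.minAreaRect(wp)])
E
python3 m.py
python3 - <<'E'
from h import *
from scipy.optimize import least_squares
im=capture("top")
P=np.array([[0,.095,.025],[0,-.095,.025],[.08,.095,.025],[.08,-.095,.025]])
px=np.array([[178.6,142],[254.4,149.5],[180.2,111],[257.3,116.5]])
def T(q,p):
    c,s=np.cos(q[2]),np.sin(q[2]);return np.array([q[0]+c*p[0]-s*p[1],q[1]+s*p[0]+c*p[1],p[2]])
f=lambda q:np.concatenate([w2px("top",T(q,p))-u for p,u in zip(P,px)])
r=least_squares(f,[.63,.09,0]);q=r.x;print(q,np.round(r.fun,1))
big=cv2.resize(im[90:220,140:380],None,fx=3.3,fy=3.3,interpolation=cv2.INTER_CUBIC)[:,:,::-1].copy()
def dr(a,b,col):
    A=[tuple(int(v) for v in ((w2px("top",T(q,np.array(x)))-[140,90]+.5)*3.3)) for x in (a,b)]
    cv2.line(big,*A,col,1)
for z,col in((.025,(0,0,255)),(0,(255,0,0))):
    for Y in (.095,-.095,.09,-.09): dr((0,Y,z),(.08,Y,z),col)
    for X in (0,.08): dr((X,.095,z),(X,-.095,z),col)
z=.012
for a,b in [((.005,-.102),(.005,-.358)),((.039,-.102),(.039,-.358)),((.005,-.358),(.039,-.358)),((.005,-.102),(.039,-.102))]: dr((*a,z),(*b,z),(0,255,0))
cv2.imwrite("pics/ov.png",big)
E
```

```text
{'g': array([54, 79, 65], dtype=uint8), 'y': array([166, 123,  60], dtype=uint8), 'o': array([169,  98,  63], dtype=uint8)}
green [208.4 215.5] [0.463  0.1253] [array([0.464, 0.125]), array([0.024, 0.021]), np.float64(2.053)]
green [258.3 211.3] [0.4752 0.0068] [array([0.476, 0.006]), array([0.024, 0.021]), np.float64(1.001)]
green [185.7 208.5] [0.4791 0.1801] [array([0.48 , 0.181]), array([0.022, 0.023]), np.float64(51.729)]
[ 0.6305931   0.11118446 -0.06608164] [-1.9  0.3  0.9 -0.9  0.3 -0.   0.7  0.6]
```

View pics/ov.png

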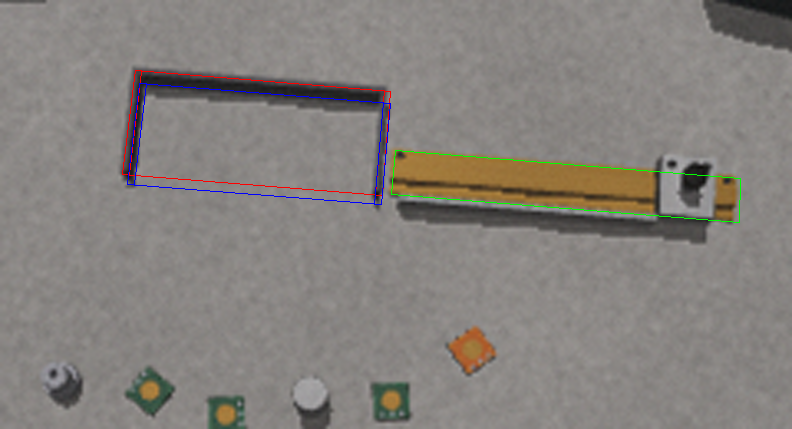

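```bash
python3 -m jog '[[[0,0,0,0,1,0,-0.83],[0,0,0,0,1,0,-0.83],[0,0,0,0,0.97,0,-0.83],[-0.22,0,-1,0,0,0,-0.83],[-0.22,0,-1,0,0,0,-0.83],[-0.22,0,-1,0,0,0,-0.83],[-0.22,0,-1,0,0,0,-0.83],[-0.22,0,-1,0,0,0,-0.83],[-0.22,0,-1,0,0,0,-0.83],[-0.22,0,-1,0,0,0,-0.83]]]'
python3 -m jog '[[[-0.22,0,-1,0,0,0,-0.83],[-0.22,0,-1,0,0,0,-0.83],[-0.22,0,-1,0,0,0,-0.83],[-0.22,0,-1,0,0,0,-0.83],[-0.22,0,-1,0,0,0,-0.83],[0,0,-0.6,0,0,0,-0.83],[0,0,0,0,0,0,-0.83],[0,0,0,0,0,0,-0.83],[0,0,0,0,0,0,-0.83],[0,0,0,0,0,0,-0.83]]]'
cat > b.py <<'E'
from h import *
O=np.array([.6305,.112]);A=-.0655
ex=np.array([np.cos(A),np.sin(A)]);ey=np.array([-np.sin(A),np.cos(A)])
def tob(p): d=np.asarray(p)[:2]-O; return np.array([d@ex,d@ey])
def tow(b): return O+b[0]*ex+b[1]*ey
def st():
    s=read_state();R=s["tool_rot"]
    print("t",round(s["t"],2),"bay",np.round(tob(s["ee_pos"])*1e3,1),"z",round(s["ee_pos"][2]*1e3,1),"toolz yaw rel bay-y deg",round(np.degrees(np.arctan2(R[1,2],R[0,2])-A)+90,2),"tilt",np.round(R[2],3),"F",np.round(s["ft_force"],1),"w",round(s["gripper_width"]*1e3,1))
    return s
E
python3 - <<'E'
from b import *
s=st()
im=capture("wrist");cv2.imwrite("pics/w1.png",im[:,:,::-1])
for l in ["substrate0","pressure_port","ref_cylinder","bay"]:
    for d in place_of("wrist",l):
        if d["score"]>.2:
            p=wristpx2w(s,*d["at"],0);print(l,round(d["score"],2),np.round(d["at"]),np.round(p[:2],4),np.round(tob(p)*1e3,1))
E
```

```text
t: 2.65
ee_pos: [0.3407, -0.1485, 0.2057]
tool_rot: [[-0.998, 0.001, -0.065], [0.065, -0.0, -0.998], [-0.001, -1.0, 0.0]]
ft_force: [0.3, -0.6, 0.8]
gripper_width: 0.0083
t: 3.9
ee_pos: [0.4136, 0.1252, 0.2056]
tool_rot: [[-0.998, 0.0, -0.066], [0.066, 0.0, -0.998], [-0.0, -1.0, -0.0]]
ft_force: [0.6, 0.6, -0.8]
gripper_width: 0.0079
t 3.9 bay [-217.3   -1. ] z 205.6 toolz yaw rel bay-y deg -0.01 tilt [-0. -1. -0.] F [ 0.6  0.6 -0.8] w 7.9
substrate0 0.95 [184. 299.] [0.3988 0.0624] [-228.   -64.7]
substrate0 0.9 [139. 250.] [0.4618 0.1237] [-169.1    0.7]
substrate0 0.86 [130. 203.] [0.4777 0.1834] [-157.1   61.2]
substrate0 0.73 [221. 326.] [0.343  0.0247] [-281.1 -106. ]
substrate0 0.67 [122. 338.] [0.4788 0.0055] [-144.4 -116.2]
substrate0 0.36 [36. 80.] [0.6423 0.3594] [ -4.4 247.7]
pressure_port 0.68 [130. 156.] [0.4854 0.2476] [-153.7  125.8]
ref_cylinder 0.57 [126. 292.] [0.4757 0.0675] [-151.6  -54.6]
```

View pics/w1.png

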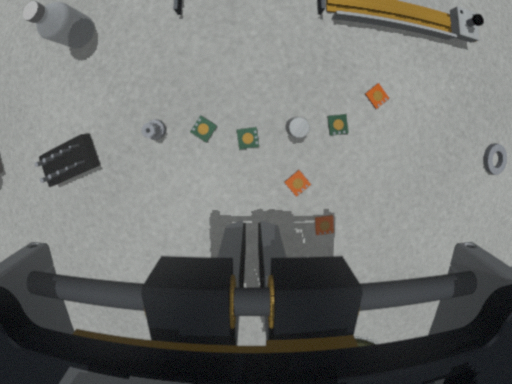

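The wrist view agrees with the top view within about 5 mm. The green plates are at px (250,139), (203,130) and (338,122), with the cylinder at (297,127) and the port at (154,129). I'll lower behind the middle plate.

```bash
python3 -m jog '[[[0,1,-0.05,0,0,0,-0.83],[0,1,0,0,0,0,-0.83],[0,1,0,0,0,0,-0.83],[0,0.6,0,0,0,0,-0.83],[0,0.3,0,0,0,0,-0.83],[0,0.1,0,0,0,0,-0.83],[0,0.06,0,0,0,0,-0.83],[0,0,0,0,0,0,-0.83],[0,0,0,0,0,0,-0.83],[0,0,0,0,0,0,-0.83]]]'
python3 - <<'E'
from b import *
s=st()
im=capture("wrist");cv2.imwrite("pics/w2.png",im[:,:,::-1])
E
```

```text
t: 5.4
ee_pos: [0.4138, 0.1284, 0.0028]
tool_rot: [[-0.998, 0.001, -0.065], [0.065, 0.0, -0.998], [-0.001, -1.0, -0.0]]
ft_force: [-0.6, -0.8, 0.1]
gripper_width: 0.0079
t 5.4 bay [-217.3    2.2] z 2.8 toolz yaw rel bay-y deg 0.05 tilt [-0.001 -1.    -0.   ] F [-0.6 -0.8  0.1] w 7.9
```

View pics/w2.png

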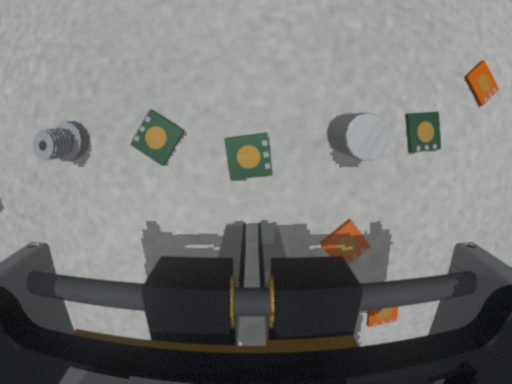

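```bash
python3 -m jog '[[[-0.2,0.01,0,0,0,0,-0.83],[-0.3,0,0,0,0,0,-0.83],[-0.4,0,0,0,0,0,-0.83],[-0.4,0,0,0,0,0,-0.83],[-0.4,0,0,0,0,0,-0.83],[-0.4,0,0,0,0,0,-0.83],[-0.4,0,0,0,0,0,-0.83],[-0.3,0,0,0,0,0,-0.83],[-0.2,0,0,0,0,0,-0.83],[0,0,0,0,0,0,-0.83]]]'
python3 - <<'E'
from b import *
s=st()
im=capture("wrist");cv2.imwrite("pics/w3.png",im[:,:,::-1])
E
```

```text
t: 6.7
ee_pos: [0.5637, 0.1185, 0.0017]
tool_rot: [[-0.998, -0.0, -0.065], [0.065, -0.0, -0.998], [0.0, -1.0, 0.0]]
ft_force: [0.2, -0.8, -0.5]
gripper_width: 0.008
t 6.7 bay [-67.1   2.1] z 1.7 toolz yaw rel bay-y deg 0.04 tilt [ 0. -1.  0.] F [ 0.2 -0.8 -0.5] w 8.0
```

View pics/w3.png

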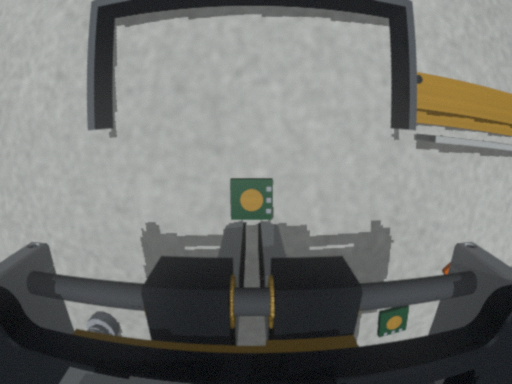

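The plate at (252,198) is flush on the fingertips and the bay lies centred ahead. I'll continue into the bay, back out and lift.

```bash
python3 -m jog '[[[-0.2,0,0,0,0,0,-0.83],[-0.4,0,0,0,0,0,-0.83],[-0.4,0,0,0,0,0,-0.83],[-0.4,0,0,0,0,0,-0.83],[-0.25,0,0,0,0,0,-0.83],[-0.15,0,0,0,0,0,-0.83],[-0.05,0,0,0,0,0,-0.83],[0,0,0,0,0,0,-0.83],[0.3,0,0,0,0,0,-0.83],[0.5,0,0,0,0,0,-0.83]]]'
python3 - <<'E'
from b import *
s=st()
im=capture("wrist");cv2.imwrite("pics/w4.png",im[:,:,::-1])
E
```

```text
t: 8.0
ee_pos: [0.6151, 0.1153, 0.0019]
tool_rot: [[-0.998, 0.0, -0.065], [0.065, 0.0, -0.998], [-0.0, -1.0, -0.0]]
ft_force: [-0.5, 0.2, 0.0]
gripper_width: 0.0077
t 8.0 bay [-15.6   2.3] z 1.9 toolz yaw rel bay-y deg 0.05 tilt [-0. -1. -0.] F [-0.5  0.2  0. ] w 7.7
```

View pics/w4.png

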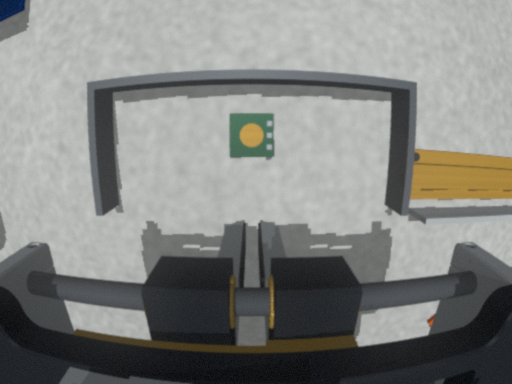

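The plate is well inside at (252,135). Next is the left plate, at bay (-157,60).

```bash
python3 -m jog '[[[0,-1,0,0,0,0,-0.83],[0.75,-0.3,-0.3,0,0,0,-0.83],[1,0,-0.3,0,0,0,-0.83],[1,0,-0.3,0,0,0,-0.83],[1,0,-0.25,0,0,0,-0.83],[0,0,0,0,0,0,-0.83],[0,0.6,0,0,0,0,-0.83],[0,0.5,0,0,0,0,-0.83],[0,0.18,0,0,0,0,-0.83],[0,0,0,0,0,0,-0.83]]]'
python3 - <<'E'
from b import *
s=st()
im=capture("wrist");cv2.imwrite("pics/w5.png",im[:,:,::-1])
E
```

```text
t: 9.3
ee_pos: [0.4328, 0.1846, 0.003]
tool_rot: [[-0.998, -0.0, -0.065], [0.065, -0.0, -0.998], [0.0, -1.0, 0.0]]
ft_force: [-0.1, -0.5, 0.2]
gripper_width: 0.0078
t 9.3 bay [-202.1   59.5] z 3.0 toolz yaw rel bay-y deg 0.04 tilt [ 0. -1.  0.] F [-0.1 -0.5  0.2] w 7.8
```

View pics/w5.png

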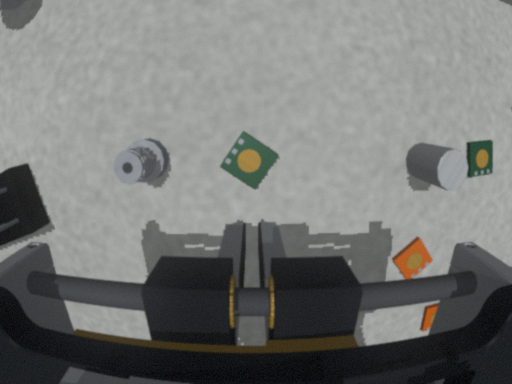

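```bash
python3 -m jog '[[[-0.2,0.02,0,0,0,0,-0.83],[-0.3,0,0,0,0,0,-0.83],[-0.35,0,0,0,0,0,-0.83],[-0.4,0,0,0,0,0,-0.83],[-0.4,0,0.02,0,0,0,-0.83],[-0.4,0,0.02,0,0,0,-0.83],[-0.4,0,0.02,0,0,0,-0.83],[-0.3,0,0,0,0,0,-0.83],[-0.2,0,0,0,0,0,-0.83],[0,0,0,0,0,0,-0.83]]]'
python3 - <<'E'
from b import *
s=st()
im=capture("wrist");cv2.imwrite("pics/w6.png",im[:,:,::-1])
E
```

```text
t: 10.6
ee_pos: [0.5799, 0.1721, 0.0019]
tool_rot: [[-0.998, 0.0, -0.065], [0.065, 0.0, -0.998], [-0.0, -1.0, -0.0]]
ft_force: [0.7, -0.8, 0.7]
gripper_width: 0.0077
t 10.6 bay [-54.4  56.6] z 1.9 toolz yaw rel bay-y deg 0.03 tilt [-0. -1. -0.] F [ 0.7 -0.8  0.7] w 7.7
```

View pics/w6.png

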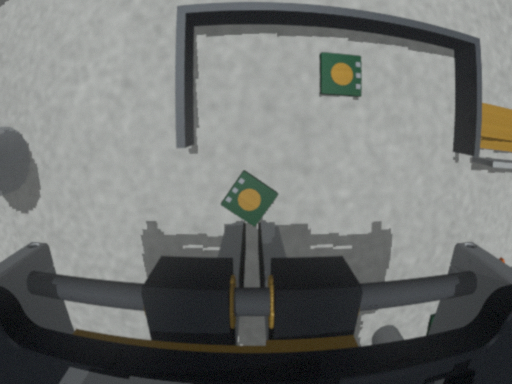

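The corner is nested in the gap and the plate at (249,199) is travelling straight. I'll continue.

```bash
python3 -m jog '[[[-0.2,0,0,0,0,0,-0.83],[-0.3,0,0.02,0,0,0,-0.83],[-0.35,0,0.02,0,0,0,-0.83],[-0.3,0,0.02,0,0,0,-0.83],[-0.2,0,0,0,0,0,-0.83],[-0.12,0,0,0,0,0,-0.83],[-0.05,0,0,0,0,0,-0.83],[0,0,0,0,0,0,-0.83],[0.3,0,0,0,0,0,-0.83],[0.5,0,0,0,0,0,-0.83]]]'
python3 - <<'E'
from b import *
s=st()
im=capture("wrist");cv2.imwrite("pics/w7.png",im[:,:,::-1])
for l in ["substrate0"]:
    for d in place_of("wrist",l):
        if d["score"]>.2:
            p=wristpx2w(s,*d["at"],0);print(l,round(d["score"],2),np.round(d["at"]),np.round(tob(p)*1e3,1))
E
```

```text
t: 11.9
ee_pos: [0.6145, 0.1669, 0.0019]
tool_rot: [[-0.998, 0.0, -0.065], [0.065, 0.0, -0.998], [-0.0, -1.0, -0.0]]
ft_force: [-0.3, -0.5, -0.1]
gripper_width: 0.0079
t 11.9 bay [-19.5  53.7] z 1.9 toolz yaw rel bay-y deg 0.04 tilt [-0. -1. -0.] F [-0.3 -0.5 -0.1] w 7.9
substrate0 0.91 [137. 246.] [42.1 56.4]
substrate0 0.76 [130. 336.] [47.4  0.8]
substrate0 0.21 [215. 484.] [ -10.5 -137.5]
```

View pics/w7.png

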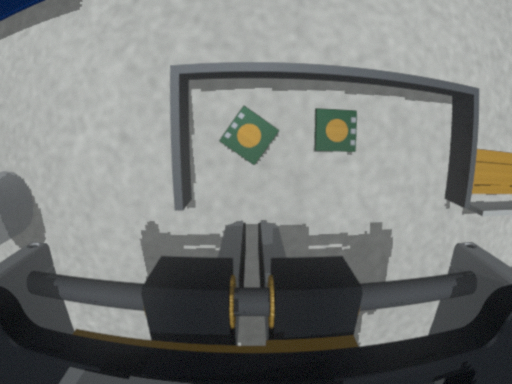

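```bash
python3 -m jog '[[[0,-1,0,0,0,0,-0.83],[0,-0.4,0,0,0,0,-0.83],[0.66,0,0.73,0,0,0,-0.83],[0.66,0,0.74,0,0,0,-0.83],[0.66,0,0.74,0,0,0,-0.83],[0.65,0,0.73,0,0,0,-0.83],[0.65,0,0.73,0,0,0,-0.83],[0,0,0,0,-1,0,-0.83],[0,0,0,0,-1,0,-0.83],[0,0,0,0,0,0,-0.83]]]'
python3 - <<'E'
from b import *
s=st()
im=capture("wrist");cv2.imwrite("pics/w8.png",im[:,:,::-1])
for l in ["substrate0","ref_cylinder"]:
    for d in place_of("wrist",l):
        if d["score"]>.2:
            p=wristpx2w(s,*d["at"],0);print(l,round(d["score"],2),np.round(d["at"]),np.round(tob(p)*1e3,1))
E
```

```text
t: 13.25
ee_pos: [0.4398, -0.0058, 0.0719]
tool_rot: [[-0.96, 0.0, 0.279], [-0.279, 0.0, -0.96], [-0.0, -1.0, 0.0]]
ft_force: [-0.2, 0.8, 1.4]
gripper_width: 0.0083
t 13.25 bay [-182.6 -130. ] z 71.9 toolz yaw rel bay-y deg 19.98 tilt [-0. -1.  0.] F [-0.2  0.8  1.4] w 8.3
substrate0 0.97 [138. 327.] [-105.1 -171.8]
substrate0 0.93 [157. 248.] [-145.1 -113.8]
substrate0 0.73 [222. 167.] [-226.2  -63.7]
ref_cylinder 0.88 [142. 182.] [-151.9  -55.3]
```

View pics/w8.png

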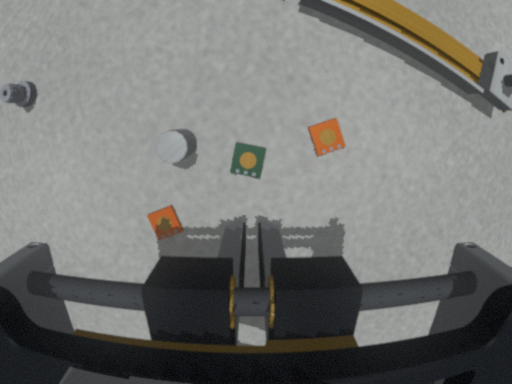

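The green plate is at (248,158), with the cylinder to the left at (173,148) and the orange plate to the right at (327,137), both clear of the path. I'll lower and begin the push.

```bash
python3 -m jog '[[[0,0.8,-0.03,0,0,0,-0.83],[0,0.4,0,0,0,0,-0.83],[0,0.19,0,0,0,0,-0.83],[0,0,0,0,0,0,-0.83],[-0.2,0,0,0,0,0,-0.83],[-0.3,0,0,0,0,0,-0.83],[-0.4,0,0,0,0,0,-0.83],[-0.4,0,0,0,0,0,-0.83],[-0.3,0,0,0,0,0,-0.83],[-0.2,0,0,0,0,0,-0.83]]]'
python3 - <<'E'
from b import *
s=st()
im=capture("wrist");cv2.imwrite("pics/w9.png",im[:,:,::-1])
E
```

```text
t: 14.65
ee_pos: [0.5268, 0.0214, 0.0031]
tool_rot: [[-0.96, 0.001, 0.281], [-0.281, -0.0, -0.96], [-0.001, -1.0, 0.0]]
ft_force: [0.6, 0.6, 0.3]
gripper_width: 0.0079
t 14.65 bay [-97.5 -97.2] z 3.1 toolz yaw rel bay-y deg 20.05 tilt [-0.001 -1.     0.   ] F [0.6 0.6 0.3] w 7.9
```

View pics/w9.png

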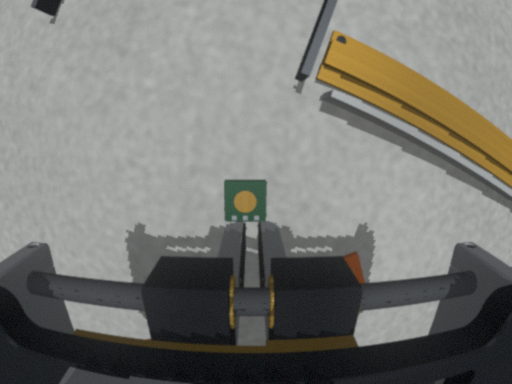

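```bash
python3 -m jog '[[[-0.2,0.02,0,0,0,0,-0.83],[-0.3,0,0,0,0,0,-0.83],[-0.4,0,0,0,0,0,-0.83],[-0.4,0,0,0,0,0,-0.83],[-0.4,0,0,0,0,0,-0.83],[-0.35,0,0,0,0,0,-0.83],[-0.25,0,0,0,0,0,-0.83],[-0.15,0,0,0,0,0,-0.83],[-0.08,0,0,0,0,0,-0.83],[0,0,0,0,0,0,-0.83]]]'
python3 - <<'E'
from b import *
s=st()
im=capture("wrist");cv2.imwrite("pics/w10.png",im[:,:,::-1])
E
```

```text
t: 15.95
ee_pos: [0.6469, 0.0566, 0.0014]
tool_rot: [[-0.96, -0.0, 0.281], [-0.281, 0.0, -0.96], [0.0, -1.0, -0.0]]
ft_force: [0.1, -0.4, -0.5]
gripper_width: 0.0079
t 15.95 bay [ 20.  -54.2] z 1.4 toolz yaw rel bay-y deg 20.05 tilt [ 0. -1. -0.] F [ 0.1 -0.4 -0.5] w 7.9
```

View pics/w10.png

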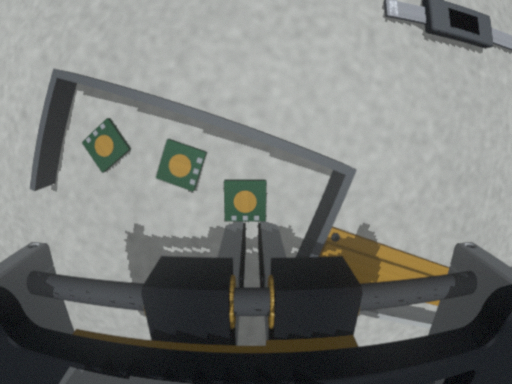

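```bash
python3 - <<'E'
from b import *
for c,r in [(355,93),(400,103),(445,111)]: print(np.round(tob(px2w("top",r,c,0))*1e3), np.round(tob(px2w("top",r,c,.1))*1e3))
E
python3 -m jog '[[[0.4,0,0,0,0,0,-0.83],[0.8,-0.2,0,0,0,0,-0.83],[0,-1,0,0,0,0,-0.83],[0,-1,0,0,0,0,-0.83],[0,-0.3,0,0,0,0,-0.83],[0,0,0,0,1,0,-0.83],[0,0,0,0,1,0,-0.83],[0,0,0,0,0,0,-0.83],[0,0,0,0,0,0,-0.83],[0,0,0,0,0,0,-0.83]]]'
python3 - <<'E'
from b import *
s=st()
for c in ["top","wrist"]:
    im=capture(c);cv2.imwrite(f"pics/{c}11.png",im[:,:,::-1])
E
```

```text
[ 174. -335.] [ 128. -313.]
[ 156. -448.] [ 113. -416.]
[ 145. -561.] [ 102. -518.]
t: 17.25
ee_pos: [0.5892, 0.0397, 0.1262]
tool_rot: [[-0.998, -0.0, -0.062], [0.062, -0.0, -0.998], [0.0, -1.0, 0.0]]
ft_force: [-0.5, 0.6, 0.9]
gripper_width: 0.0077
t 17.25 bay [-36.4 -74.8] z 126.2 toolz yaw rel bay-y deg 0.18 tilt [ 0. -1.  0.] F [-0.5  0.6  0.9] w 7.7
```

View pics/wrist11.png

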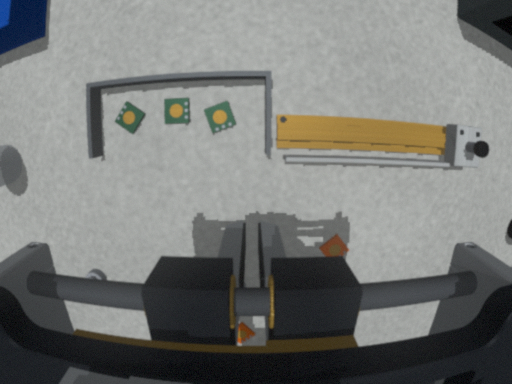

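View pics/top11.png

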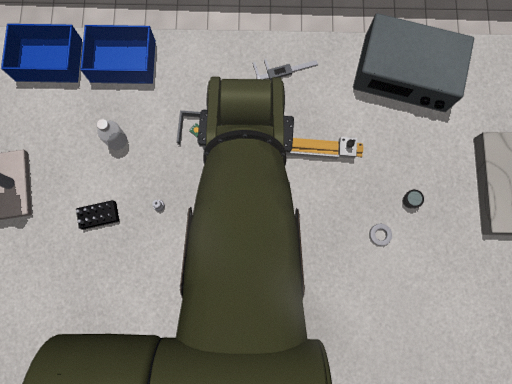

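All three plates are inside the pen at (128,117), (177,110) and (220,117). The stage is at (462,146). I'll move above the far side of the stage.

```bash
python3 -m jog '[[[0,0,0.5,0,0,0,-0.83],[-0.1,0,0.9,0,0,0,-0.83],[-0.1,0,0.9,0,0,0,-0.83],[-0.1,0,0.9,0,0,0,-0.83],[-0.1,0,0.9,0,0,0,-0.83],[-0.1,0,0.9,0,0,0,-0.83],[0,0,0.9,0,0,0,-0.83],[0,0,0.2,0,0,0,-0.83],[0,0,0,0,0,0,-0.83],[0,0,0,0,0,0,-0.83]]]'
python3 - <<'E'
from b import *
s=st()
im=capture("wrist");cv2.imwrite("pics/w12.png",im[:,:,::-1])
for d in place_of("wrist","stage_end"): p=wristpx2w(s,*d["at"],.024);print(d,np.round(tob(p)*1e3,1))
im=capture("side")
for d in place_of("side","stage_end"): p=px2w("side",*d["at"],.024);print(d,np.round(tob(p)*1e3,1))
E
```

```text
t: 18.6
ee_pos: [0.5949, -0.2649, 0.1265]
tool_rot: [[-0.998, -0.0, -0.063], [0.063, 0.0, -0.998], [0.0, -1.0, -0.0]]
ft_force: [0.4, -0.4, 0.4]
gripper_width: 0.008
t 18.6 bay [ -10.9 -378.5] z 126.5 toolz yaw rel bay-y deg 0.14 tilt [ 0. -1. -0.] F [ 0.4 -0.4  0.4] w 8.0
{'at': [161.8, 205.3], 'score': 0.58} [  21.9 -334.3]
{'at': [144.6, 289.8], 'score': 0.63} [   9.8 -345.8]
{'at': [263.5, 126.8], 'score': 0.45} [-23.2 245.6]
```

View pics/w12.png

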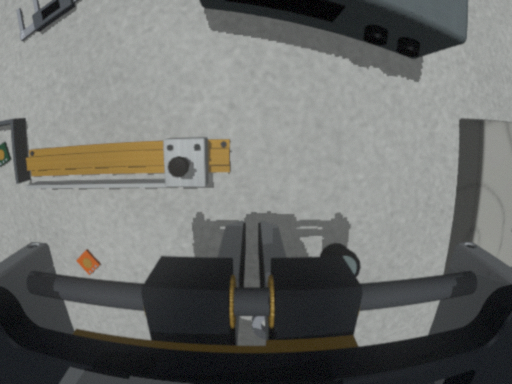

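```bash
python3 -m jog '[[[-0.4,0,0,0,0,0,-0.83],[-0.26,0.5,0,0,0,0,-0.83],[0,0.7,0,0,0,0,-0.83],[0,0.6,0,0,0,0,-0.83],[0,0.33,0,0,0,0,-0.83],[0,0,0,0,0,0,-0.83],[0,0,0,0,0,0,-0.83],[0,0,-0.1,0,0,0,-0.83],[0,0,-0.1,0,0,0,-0.83],[0,0,0,0,0,0,-0.83]]]'
python3 - <<'E'
from b import *
s=st()
im=capture("wrist");cv2.imwrite("pics/w13.png",im[:,:,::-1])
E
```

```text
t: 20.05
ee_pos: [0.6284, -0.2578, 0.0203]
tool_rot: [[-0.998, 0.0, -0.064], [0.064, -0.0, -0.998], [-0.0, -1.0, 0.0]]
ft_force: [0.5, -0.5, 0.5]
gripper_width: 0.0082
t 20.05 bay [  22.1 -369.2] z 20.3 toolz yaw rel bay-y deg 0.09 tilt [-0. -1.  0.] F [ 0.5 -0.5  0.5] w 8.2
```

View pics/w13.png

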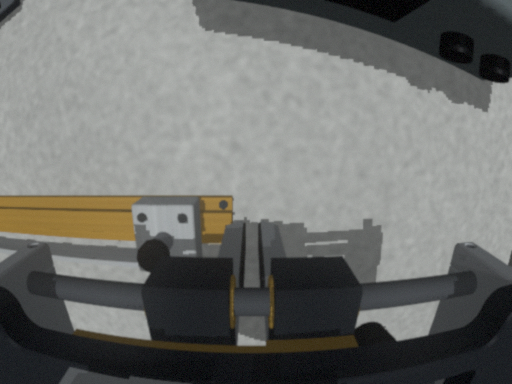

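The fingers sit right of the stage block at (168,225), over the track, ready to push towards +y.

```bash
python3 -m jog '[[[0,0,-0.15,0,0,0,-0.83],[0,0,-0.15,0,0,0,-0.83],[0,0,-0.25,0,0,0,-0.83],[0,0,-0.3,0,0,0,-0.83],[0,0,-0.3,0,0,0,-0.83],[0,0,-0.3,0,0,0,-0.83],[0,0,-0.3,0,0,0,-0.83],[0,0,-0.3,0,0,0,-0.83],[0,0,-0.2,0,0,0,-0.83],[0,0,-0.1,0,0,0,-0.83]]]'
python3 - <<'E'
from b import *
s=st()
im=capture("wrist");cv2.imwrite("pics/w14.png",im[:,:,::-1])
E
```

```text
t: 21.35
ee_pos: [0.6358, -0.1405, 0.0199]
tool_rot: [[-0.998, -0.0, -0.064], [0.064, 0.0, -0.998], [0.0, -1.0, -0.0]]
ft_force: [-0.4, -1.6, -0.3]
gripper_width: 0.008
t 21.35 bay [  21.8 -251.6] z 19.9 toolz yaw rel bay-y deg 0.08 tilt [ 0. -1. -0.] F [-0.4 -1.6 -0.3] w 8.0
```

View pics/w14.png

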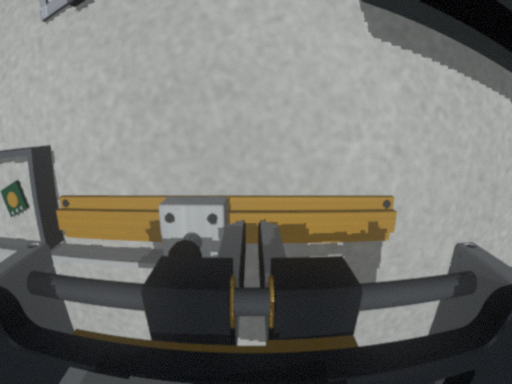

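```bash
python3 -m jog '[[[0,0,-0.15,0,0,0,-0.83],[0,0,-0.25,0,0,0,-0.83],[0,0,-0.3,0,0,0,-0.83],[0,0,-0.3,0,0,0,-0.83],[0,0,-0.25,0,0,0,-0.83],[0,0,-0.2,0,0,0,-0.83],[0,0,-0.1,0,0,0,-0.83],[0,0,-0.07,0,0,0,-0.83],[0,0,0,0,0,0,-0.83],[0,0,0,0,0,0,-0.83]]]'
python3 - <<'E'
from b import *
s=st()
E
python3 -m jog '[[[0,0,-0.05,0,0,0,-0.83],[0,0,-0.05,0,0,0,-0.83],[0,0,-0.05,0,0,0,-0.83],[0,0,-0.04,0,0,0,-0.83],[0,0,-0.02,0,0,0,-0.83],[0,0,-0.02,0,0,0,-0.83],[0,0,0,0,0,0,-0.83],[0,0,0,0,0,0,-0.83],[0,0,0,0,0,0,-0.83],[0,0,0,0,0,0,-0.83]]]'
python3 - <<'E'
from b import *
s=st()
im=capture("wrist");cv2.imwrite("pics/w15.png",im[:,:,::-1])
E
```

```text
t: 22.65
ee_pos: [0.641, -0.0604, 0.0199]
tool_rot: [[-0.998, -0.0, -0.065], [0.065, 0.0, -0.998], [0.0, -1.0, -0.0]]
ft_force: [-0.2, -0.2, -0.0]
gripper_width: 0.0079
t 22.65 bay [  21.7 -171.4] z 19.9 toolz yaw rel bay-y deg 0.04 tilt [ 0. -1. -0.] F [-0.2 -0.2 -0. ] w 7.9
t: 23.9
ee_pos: [0.6417, -0.0488, 0.02]
tool_rot: [[-0.998, 0.0, -0.065], [0.065, 0.0, -0.998], [-0.0, -1.0, -0.0]]
ft_force: [-0.3, 0.1, -0.0]
gripper_width: 0.0077
t 23.9 bay [  21.7 -159.7] z 20.0 toolz yaw rel bay-y deg 0.05 tilt [-0. -1. -0.] F [-0.3  0.1 -0. ] w 7.7
```

View pics/w15.png

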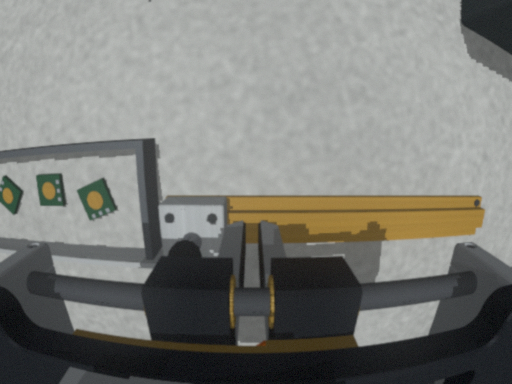

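```bash
python3 -m jog '[[[0,0,-0.02,0,0,0,-0.83],[0,0,-0.02,0,0,0,-0.83],[0,0,-0.02,0,0,0,-0.83],[0,0,-0.02,0,0,0,-0.83],[0,0,0,0,0,0,-0.83],[0,0,0,0,0,0,-0.83],[0,0,0,0,0,0,-0.83],[0,0,0,0,0,0,-0.83],[0,0,0,0,0,0,-0.83],[0,0,0,0,0,0,-0.83]]]'; python3 -c "from b import *;st()"
```

```text
t: 25.2
ee_pos: [0.642, -0.0448, 0.0199]
tool_rot: [[-0.998, -0.0, -0.065], [0.065, 0.0, -0.998], [0.0, -1.0, -0.0]]
ft_force: [-0.0, -0.3, -0.3]
gripper_width: 0.0084
t 25.2 bay [  21.7 -155.7] z 19.9 toolz yaw rel bay-y deg 0.05 tilt [ 0. -1. -0.] F [-0.  -0.3 -0.3] w 8.4
```

```bash
python3 -m jog '[[[0,0,-0.02,0,0,0,-0.83],[0,0,-0.02,0,0,0,-0.83],[0,0,-0.02,0,0,0,-0.83],[0,0,0,0,0,0,-0.83],[0,0,0,0,0,0,-0.83],[0,0,0,0,0,0,-0.83],[0,0,0,0,0,0,-0.83],[0,0,0,0,0,0,-0.83],[0,0,0,0,0,0,-0.83],[0,0,0,0,0,0,-0.83]]]'; python3 - <<'E'
from b import *
s=st()
im=capture("wrist");cv2.imwrite("pics/w16.png",im[:,:,::-1])
for d in place_of("wrist","stage_end")[:2]: p=wristpx2w(s,*d["at"],.024);print(d,np.round(tob(p)*1e3,1))
E
```

```text
t: 26.45
ee_pos: [0.6421, -0.0428, 0.02]
tool_rot: [[-0.998, -0.0, -0.065], [0.065, -0.001, -0.998], [-0.0, -1.0, 0.001]]
ft_force: [-0.6, -7.3, -0.3]
gripper_width: 0.0076
t 26.45 bay [  21.7 -153.7] z 20.0 toolz yaw rel bay-y deg 0.04 tilt [-0.    -1.     0.001] F [-0.6 -7.3 -0.3] w 7.6
{'at': [232.8, 225.6], 'score': 0.79} [  23.7 -137.7]
```

View pics/w16.png

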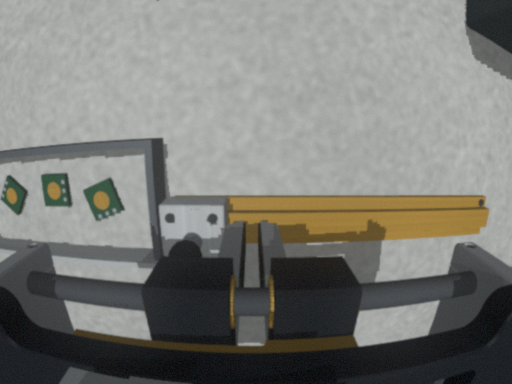

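A standing 7 N and a stage end at y≈-138 mm indicate the end stop. One more small nudge will confirm it.

```bash
python3 -m jog '[[[0,0,-0.02,0,0,0,-0.83],[0,0,-0.01,0,0,0,-0.83],[0,0,0,0,0,0,-0.83],[0,0,0,0,0,0,-0.83],[0,0,0,0,0,0,-0.83],[0,0,0,0,0,0,-0.83],[0,0,0,0,0,0,-0.83],[0,0,0,0,0,0,-0.83],[0,0,0,0,0,0,-0.83],[0,0,0,0,0,0,-0.83]]]'; python3 -c "from b import *;st()"
```

```text
t: 27.8
ee_pos: [0.6421, -0.0427, 0.02]
tool_rot: [[-0.998, -0.0, -0.065], [0.065, -0.003, -0.998], [0.0, -1.0, 0.003]]
ft_force: [-0.8, -15.4, 1.0]
gripper_width: 0.0077
t 27.8 bay [  21.7 -153.6] z 20.0 toolz yaw rel bay-y deg 0.01 tilt [ 0.    -1.     0.003] F [ -0.8 -15.4   1. ] w 7.7
```

End stop confirmed: 15 N and no further travel. Next I'll retreat, lift and swing away to check.

```bash
python3 -m jog '[[[0,0,0.1,0,0,0,-0.83],[0,0,0.4,0,0,0,-0.83],[0,0,0.3,0,0,0,-0.83],[0,-0.5,0,0,0,0,-0.83],[0,-1,0,0,0,0,-0.83],[0,-1,0,0,0,0,-0.83],[0,-1,0,0,0,0,-0.83],[0.6,0,0.8,0,0,0,-0.83],[0.6,0,0.9,0,0,0,-0.83],[0.6,0,0.9,0,0,0,-0.83]]]'
python3 -m jog '[[[0.6,0,0.9,0,0,0,-0.83],[0.6,0,0.9,0,0,0,-0.83],[0.4,0,0.9,0,0,0,-0.83],[0.4,0,0.9,0,0,0,-0.83],[0.4,0,0.9,0,0,0,-0.83],[0.3,0,0.6,0,0,0,-0.83],[0,0,0,0,0,0,-0.83],[0,0,0,0,0,0,-0.83],[0,0,0,0,0,0,-0.83],[0,0,0,0,0,0,-0.83]]]'
python3 - <<'E'
from b import *
s=st()
im=capture("top");cv2.imwrite("pics/top17.png",cv2.resize(im[90:285,80:400],None,fx=2.5,fy=2.5,interpolation=cv2.INTER_CUBIC)[:,:,::-1])
Z=dict(stage_end=.024,gate_tip=.026,substrate0=0,pressure_port=0,ref_cylinder=0,pin_holder=0,ring_gauge=0,solvent_bottle=0,loupe=0)
for l,z in Z.items():
    for d in place_of("top",l):
        if d["score"]>.3: p=px2w("top",*d["at"],z);print(l,round(d["score"],2),np.round(d["at"],1),np.round(p[:2],4),np.round(tob(p)*1e3,1))
E
python3 m.py
```

```text
t: 29.05
ee_pos: [0.5401, -0.2059, 0.1951]
tool_rot: [[-0.998, 0.0, -0.065], [0.065, -0.0, -0.998], [-0.0, -1.0, 0.0]]
ft_force: [0.3, 0.0, 0.1]
gripper_width: 0.0082
t: 30.3
ee_pos: [0.3908, -0.4494, 0.1951]
tool_rot: [[-0.998, 0.0, -0.063], [0.063, -0.0, -0.998], [-0.0, -1.0, 0.0]]
ft_force: [-0.8, -0.3, -0.6]
gripper_width: 0.0079
t 30.3 bay [-202.4 -575.9] z 195.1 toolz yaw rel bay-y deg 0.11 tilt [-0. -1.  0.] F [-0.8 -0.3 -0.6] w 7.9
stage_end 0.75 [137.5 272.5] [ 0.6532 -0.0247] [  31.6 -134.9]
gate_tip 0.72 [143.8 179. ] [0.6328 0.2002] [-3.5 88.2]
substrate0 0.68 [196.1 285.5] [ 0.5142 -0.0582] [-104.9 -177.5]
substrate0 0.62 [133.  234.8] [0.6711 0.0675] [ 43.4 -41.8]
substrate0 0.52 [128.3 219.9] [0.6827 0.1047] [52.5 -3.9]
substrate0 0.52 [131.7 198.2] [0.6729 0.1582] [39.3 48.9]
substrate0 0.52 [238.8 236.1] [0.4094 0.0585] [-217.1  -67.9]
substrate0 0.46 [267.7 247.1] [0.3424 0.0313] [-282.2  -99.4]
pressure_port 0.61 [204.3 160.6] [0.4889 0.2414] [-149.8  119.9]
pressure_port 0.45 [211.2 233.3] [0.4752 0.0666] [-152.   -55.4]
ref_cylinder 0.58 [208.5 233.4] [0.4818 0.0665] [-145.5  -55.1]
pin_holder 0.83 [213.3 100.1] [0.4646 0.3848] [-183.4  261.3]
pin_holder 0.47 [239.3 380.2] [ 0.4141 -0.2822] [-190.1 -407.5]
ring_gauge 0.86 [236.6 378.2] [ 0.4204 -0.2777] [-184.1 -402.6]
solvent_bottle 0.59 [139.3 115. ] [0.6496 0.3629] [  2.6 251.6]
loupe 0.68 [200.1 411. ] [ 0.5097 -0.36  ] [ -89.7 -478.9]
loupe 0.68 [214.7 101. ] [0.4612 0.3824] [-186.6  258.7]
{'g': array([146, 142, 141], dtype=uint8), 'y': array([141, 135, 132], dtype=uint8), 'o': array([173, 101,  64], dtype=uint8)}
green [235.3 134.1] [0.6666 0.066 ] [array([0.666, 0.066]), array([0.024, 0.023]), np.float64(16.419)]
green [217.6 129.9] [0.6767 0.11  ] [array([0.678, 0.11 ]), array([0.023, 0.022]), np.float64(1.01)]
green [196.4 129.9] [0.6759 0.1622] [array([0.676, 0.163]), array([0.022, 0.025]), np.float64(48.101)]
```

View pics/top17.png

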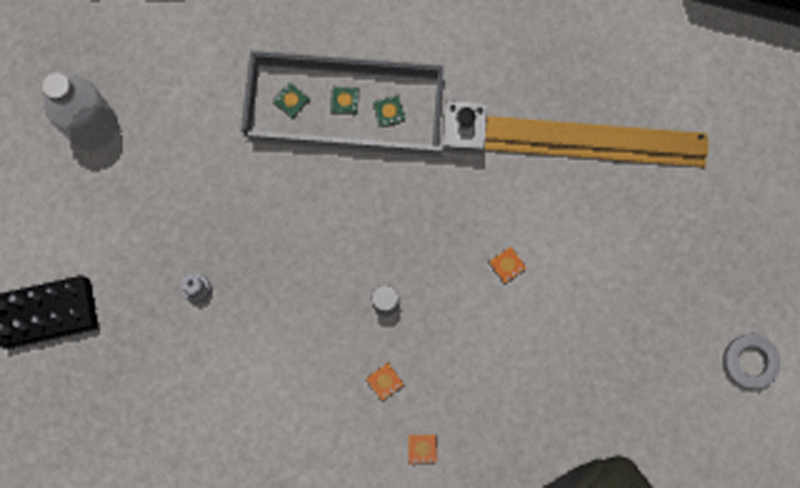

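The gate closes the mouth, the three plates lie inside the pen at (291,100), (345,99) and (389,110), and the bystanders and orange plates are where they were.

```bash
python3 -c "
from bench import *
print(finish_job())"
```

```text
the job is handed in; nothing more can be done
None
```

I swept the three green substrates into the reject bay one at a time with nearly closed fingertips, without picking any up. Then I pushed the stage along its track to the end stop and handed the job in at about 30 s.

- **Substrates:** in the last top view all three lie inside the bay, at about (46, 51), (49, -5) and (39, -43) mm in the bay frame. The nearest wall is about 10 mm or more from each plate.
- **Gate:** at the stop the force rose to 15 N with no further travel. The blade tip measures about (-3.5, 88) mm, which closes the mouth.
- **Bystanders:** the pressure port, the reference cylinder and the orange look-alikes are at the same pixels as at the start, within about 1 px. The other bystanders the network found are within a few millimetres.
- **Disagreements:** the top camera put the stage end about 10 mm off across the track (x ≈ 32 mm instead of 22). Some low-score network hits were false. The wrist camera, the force and the picture agree with each other, so I relied on those.

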